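Click the amber filter over the lamp port

ROBOT

A 6-joint arm with a two-finger parallel gripper is mounted at the origin on the work surface. World frame = base frame: x ahead of the robot, y to its left, z up, the work surface at z = 0. Lengths are in mm, angles in rad, forces in N, time in s.
With the tool pointing down it reaches from about 425 to 950 mm from the base axis. Payload 3.5 kg.
Tool frame: the origin (TCP) lies midway between the tips of the shut fingers; the grasp point (between the pads) lies 19 mm behind it; z points along the fingers, y is the line along which they close (so a half turn about z gives the same grasp; the last joint's range is limited). The gripper opens to 85 mm and grips with 20 to 120 N. Pads are 22 mm wide; open, the fingers measure 114 mm over their backs; the gripper's body (76 mm by 85 mm) begins 54 mm behind the grasp point. The pads swing forward as they close: fully open they stand 13 mm farther back than shut.
Start: joints at [1.054, 0.286, 1.577, -0, 1.279, -0.15], TCP at [242.038, 630.098, 231.325] pointing down, gripper open.
Joint ranges: [-2.77, 2.77], [-0.9, 2.22], [0.21, 2.48], [-1.53, 4.67], [0.24, 2.81], [-2.84, 2.84]. Speed limits (rad/s): [2.79, 2.79, 3.14, 3.14, 3.14, 3.14].

INTERFACE

Orientations are given as a unit quaternion [x, y, z, w].
In Python, from rig import * gives the robot as it stands.
- The arm moves only by the shell command python3 -m crank 'ROWS' [FORCE]. ROWS is a JSON object of lists of equal length, an entry for each row: "rotation": the turn, a rotation vector about the tool's x, y, z in rad, a list of three; "linear": the shift along the tool's x, y, z in cm, a list of three; "gripper": the closure, from 0 (fully open) to 1 (shut). In form: {"rotation": [[ax, ay, az], ...], "linear": [[dx, dy, dz], ...], "gripper": [gripper, ...]}. A call has 1 to 20 rows; each row is the pose to reach, as a shift and turn from the pose commanded when the call began, along the tool's axes at that moment; what a row does not reach only later rows make up. A row lasts 1/10 s, in which the tool goes at most 50 mm and 8.59 degrees, less where a joint would pass 70% of its speed; a pose out of reach is approached as far as the arm can. A call with a gripper value outside its range is refused whole. The fingers move at their own pace and stop on an object; FORCE is the grip in N (left out, the last holds). Time passes only in rows, so rows that repeat a pose let the fingers close. It gives the time, the measured TCP pose, the force, the opening and the grip force at its end, in the units of the state.
- observe(): the state, without advancing time (a new reading comes with each control period).
- get_image(name): name is "scene" or "top" or "wrist"; returns the picture (480x640x3 uint8, blue, green, red); there is no depth.
- camera_model(name): a dict with "K" (3x3 intrinsics, pixels), "cam_to_world" (4x4, takes a point from camera to world coordinates); the wrist camera has in their place "tool_from_camera" (4x4, takes a point from camera to tool coordinates, whose origin is the TCP and whose axes are the flange's). Camera axes: x right, y down, z forward; pixel columns grow to the right and rows downward; lengths in mm; the calibration is good to about 2 mm. A picture is of the moment at which its call begins: read the wrist's pose just before it. camera_model takes no time and is no camera call.
- sign_off(): hands the job in; it is judged then, once.
Trained networks look in the newest picture that a camera, given by its name, has taken for a name from the list of things; names that differ only in an ending like _2 or _b are one class to them, and where a whole thing is asked for, a point or a joint stands for the part that bears it (a point fixed in the world has none). Each returns a list of dicts, best first, with "p" (0 to 1); they miss things now and then, are a little off and sometimes report something else, mostly with a low value. They report only what shows in the picture. A call takes as long as a camera call.
- regions_of(camera, label): "mask" (480x640 bool, what is visible of it) and "at" ([row, column] in pixels, amid what is visible of it).
The state is a dict: "time_s": time; "qpos": joint angles; "joint_velocities": joint speeds; "effort": joint torques, N m; "ee_pos": TCP position; "tool_rot": TCP orientation; "contact_force": force on the tool from outside, world axes, zero at the start; "torque": the same for the moment, N m; "grip_width": finger opening in mm; "gripper_force": force on a finger pad.
Only numpy, scipy, OpenCV 4.12 (cv2) and the standard library are available. Lean on these libraries where they do the work, as an engineer would, in place of code of your own. Each camera call takes 0.05 s, during which the arm holds its last target. There are 200 camera calls.

TASK

The blue light box is for inspecting horn combs before engraving. Push its slide on by one stop, by the red tab, so that it clicks in with the amber window over the glowing port (tab beside the amber dot), and let go. Leave the slide of the white light box as it is.

Things in the scene. Friction and masses are not known exactly. Their poses are not given: they have to be found in the camera images.
- blue_box: The BLUE light box, 90 x 200 x 50 mm (x, y, z), fixed. Origin: on its underside, below the 26 mm square glowing port in its roof; z up, +y the way its slide advances. Between two 9 mm high rails on the roof runs a dark slide 60 mm wide, its top face 56.5 mm above the origin. White, amber and black dots on the rails, 36 mm apart, mark the red tab's place at the three stops.
- blue_tab (a point): Centre of the upright red tab on the blue box's slide, the part to pinch or push from above: 30 mm across the slide (box x), 14 mm along it (box y), 40 mm tall, standing on the slide's top face 20 mm below this point. It is at box x = 0, y = 32 mm plus the slide's position, z = 76.5 mm. Nothing else on the box rises more than 3 mm above the tab's foot.
- blue_slide (a joint): Slide of the blue box, m along its +y. Sprung stops: 0 = clear window over the port (tab by white dot), 0.036 = amber window (amber dot), 0.072 = port shut (black dot, end). About 6 N pushes it out of a stop; half-way between stops it tips over, and once let go it clicks to the nearest stop, to about 3 mm. It starts at or a few mm from 0.
- white_box: The WHITE light box, the same in form, to be left alone; its red tab stands likewise at box y = 32 mm plus its slide's position.
- white_slide (a joint): Slide of the white box, m along its +y. Sprung stops: 0 = clear window over the port (tab by white dot), 0.036 = amber window (amber dot), 0.072 = port shut (black dot, end). About 6 N pushes it out of a stop; half-way between stops it tips over, and once let go it clicks to the nearest stop, to about 3 mm. It starts at or a few mm from 0 and must stay at that stop.

How it is judged:
By the outcome, as a careful person would: the job done as asked, in the order asked, and still so for the second after the job is handed in, with the robot touching nothing.
It also fails if it takes over 24 s, if anything falls off the work surface, if the arm or the gripper's body presses on something with over 40 N, if the wrist force passes 120 N, or if a joint passes its speed limit or range.

## Working session

There is one attempt and no reset: what is moved stays moved. The work goes in short steps, Python scripts to look and compute and a shell command to move; the robot and the scene stay as the last step left them, time stands still between calls to the robot, and variables do not carry over. Pictures are saved under pics/ and viewed, at most 10 in all, crops included, and the job is handed in when it is done.

```bash
mkdir -p pics
python3 - <<'E'
from rig import *
import cv2,numpy as np
for c in ("scene","top"):
    im=get_image(c);cv2.imwrite(f"pics/{c}0.png",im)
    m=camera_model(c);print(c,np.round(m["K"],1).tolist(),np.round(m["cam_to_world"],3).tolist())
    for l in ("blue_box","blue_tab","white_box"):
        for r in regions_of(c,l)[:3]:print(l,r["p"],r["at"],r["mask"].sum())
s=observe();print(s["time_s"],s["ee_pos"],s["tool_rot"])
E
```

```text
scene [[531.4, 0.0, 318.2], [0.0, 531.4, 234.0], [0.0, 0.0, 1.0]] [[-0.336, 0.538, -0.773, 1145.696], [0.942, 0.205, -0.267, 209.081], [0.015, -0.818, -0.575, 519.431], [0.0, 0.0, 0.0, 1.0]]
blue_box 0.76 [208.8, 208.1] 6917
blue_tab 0.56 [191.9, 190.3] 1511
white_box 0.8 [290.9, 437.0] 10895
white_box 0.42 [192.0, 193.8] 1637
top [[445.4, 0.0, 322.0], [0.0, 445.4, 244.8], [0.0, 0.0, 1.0]] [[0.003, -0.999, 0.053, 498.029], [-1.0, -0.005, -0.03, 27.124], [0.03, -0.053, -0.998, 741.106], [0.0, 0.0, 0.0, 1.0]]
blue_tab 0.97 [265.5, 487.8] 3122
white_box 0.95 [224.7, 212.5] 7934
0.4 [241.99387866 630.0084795  231.11486918] [ 1.82376888e-01  9.83228679e-01 -1.73454304e-04 -6.72954990e-05]
```

View pics/top0.png

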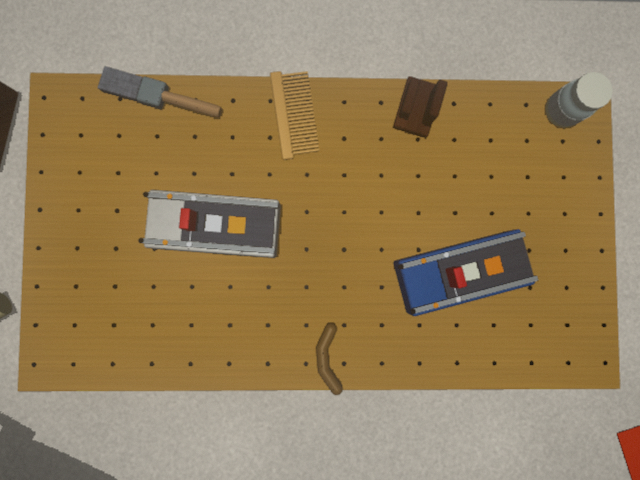

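View pics/scene0.png

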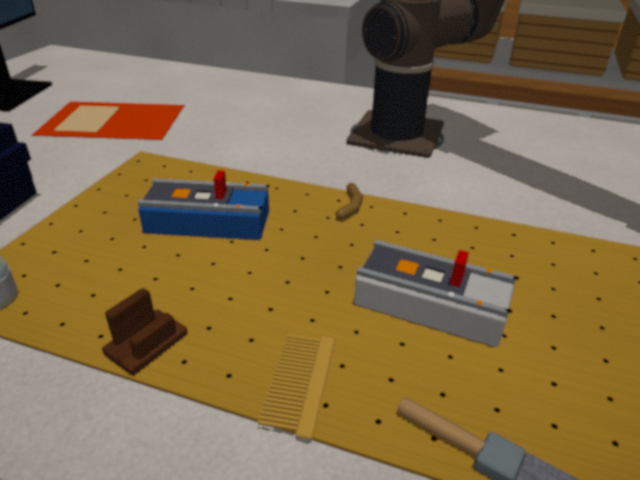

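The top view shows the blue box's tab at pixel (458,277), with its amber window at (494,266), so the slide advances to image left (about world +y). The white box's tab is at (187,218). The scene view agrees. Next I'll fit the box and tab poses.

```bash
cat > fit.py <<'E'
from rig import *
import cv2,numpy as np
from scipy.optimize import minimize
from scipy.spatial.transform import Rotation as R
def proj(m,P):
    T=np.linalg.inv(m["cam_to_world"]);p=(T[:3,:3]@P.T).T+T[:3,3];p=p@np.array(m["K"]).T;return p[:,:2]/p[:,2:]
def corners(x,y,a,lx,y0,y1,z0,z1):
    P=np.array([[u,v,w] for u in(-lx/2,lx/2) for v in(y0,y1) for w in(z0,z1)],float)
    return P@R.from_euler('z',a).as_matrix().T+[x,y,0]
def hull(m,P):
    o=np.zeros((480*4,640*4),np.uint8);h=cv2.convexHull((4*proj(m,P)+1.5).astype(np.int32));cv2.fillPoly(o,[h],255)
    return cv2.resize(o,(640,480),interpolation=cv2.INTER_AREA)/255.
def red(im,lo,hi):
    h=cv2.cvtColor(im,cv2.COLOR_BGR2HSV);H,S,V=cv2.split(h)
    k=((H<5)|(H>174))&(S>150)&(V>50);o=np.zeros_like(k);o[lo[0]:hi[0],lo[1]:hi[1]]=k[lo[0]:hi[0],lo[1]:hi[1]];return o
E
python3 - <<'E'
from fit import *
im=cv2.imread("pics/top0.png");m=camera_model("top");sc=cv2.imread("pics/scene0.png");ms=camera_model("scene")
# box outline, from rail/box corners seen in the picture, top z=59
px=[(396,262),(413,314),(535,282),(521,231)]
C=np.array(m["cam_to_world"]);W=[]
for u,v in px:
    d=C[:3,:3]@np.linalg.inv(m["K"])@[u,v,1];W.append((C[:3,3]+d*(57-C[2,3])/d[2])[:2])
W=np.array(W);print(W.round(1));
d=(W[0]+W[1]-W[2]-W[3])/2;a=np.arctan2(-d[0],d[1]);print("yaw",a,"len",np.linalg.norm(d),"ctr",W.mean(0))
rt=red(im,(240,440),(305,480));rs=red(sc,(160,200),(215,240));print(rt.sum(),rs.sum())
for nm,ps in(("top",[(m,rt)]),("scene",[(ms,rs)]),("both",[(m,rt),(ms,rs)])):
    f=lambda p:sum(np.abs(hull(mm,corners(p[0],p[1],a,30,-7,7,57,96.5))-k).sum()/k.sum() for mm,k in ps)
    r=minimize(f,W.mean(0)+[-8,10],method="Nelder-Mead",options=dict(initial_simplex=W.mean(0)+np.array([[-8,10],[12,10],[-8,30]])));print(nm,r.x.round(1),r.fun)
s=observe();A=R.from_quat(s["tool_rot"]).as_matrix();print(A.round(3).tolist())
x,y=r.x
yd=np.array([-np.sin(a),np.cos(a),0])
for sg in(1,-1):
    Y=sg*yd;Z=np.array([0,0,-1.]);B=np.stack([np.cross(Y,Z),Y,Z],1)
    print(sg,"rotvec",R.from_matrix(A.T@B).as_rotvec().round(3))
for z in(130,66):print("lin cm",(A.T@(np.array([x,y,z])-s["ee_pos"])/10).round(2))
E
```

```text
[[ 508.5 -107.5]
 [ 428.8 -133.3]
 [ 478.2 -324.6]
 [ 557.6 -304.1]]
yaw 0.24890800011896802 len 200.0933580074488 ctr [ 493.24978617 -217.39431467]
240 256
top [ 486.4 -193.3] 0.5919934640522875
scene [ 477.6 -195.2] 0.4302849264705882
both [ 484.1 -194.2] 1.1437081290849673
[[-0.933, 0.359, -0.0], [0.359, 0.933, -0.0], [0.0, -0.0, -1.0]]
1 rotvec [-0.    -0.    -0.616]
-1 rotvec [-0.     0.     2.526]
lin cm [-52.16 -68.25  10.13]
lin cm [-52.16 -68.25  16.53]
```

```bash
python3 -m crank '{"rotation":[[0,0,1.2],[0,0,1.2],[0,0,1.2],[0,0,1.2],[0,0,1.2],[0,0,1.2],[0,0,1.2],[0,0,1.2],[0,0,1.2],[0,0,1.2],[0,0,2.526],[0,0,2.526],[0,0,2.526],[0,0,2.526],[0,0,2.526],[0,0,2.526],[0,0,2.526],[0,0,2.526],[0,0,2.526],[0,0,2.526]],"linear":[[-37.6,-31.6,0],[-37.6,-31.6,0],[-37.6,-31.6,0],[-37.6,-31.6,0],[-37.6,-31.6,0],[-37.6,-31.6,0],[-37.6,-31.6,0],[-37.6,-31.6,0],[-37.6,-31.6,0],[-37.6,-31.6,0],[-52.2,-68.2,3],[-52.2,-68.2,3],[-52.2,-68.2,3],[-52.2,-68.2,3],[-52.2,-68.2,3],[-52.2,-68.2,3],[-52.2,-68.2,3],[-52.2,-68.2,3],[-52.2,-68.2,3],[-52.2,-68.2,3]],"gripper":[0,0,0,0,0,0,0,0,0,0,0,0,0,0,0,0,0,0,0,0]}'
python3 - <<'E'
from rig import *
import cv2
s=observe();print(s["time_s"],s["ee_pos"],s["tool_rot"],s["qpos"])
cv2.imwrite("pics/w1.png",get_image("wrist"))
E
```

```text
time_s: 2.4
ee_pos: [484.5, -195.1, 201.3]
tool_rot: [0.992, 0.123, -0.0, -0.0]
contact_force: [0.3, -0.1, -0.6]
grip_width: 85.5
gripper_force: 0.0
2.4 [ 484.47376975 -195.11743039  201.2515582 ] [ 9.92434458e-01  1.22775471e-01 -4.49225549e-05 -1.70963262e-04] [-5.77376483e-01 -2.48498361e-02  1.97780212e+00  2.19302576e-04
  1.18892946e+00  7.47166023e-01]
```

View pics/w1.png

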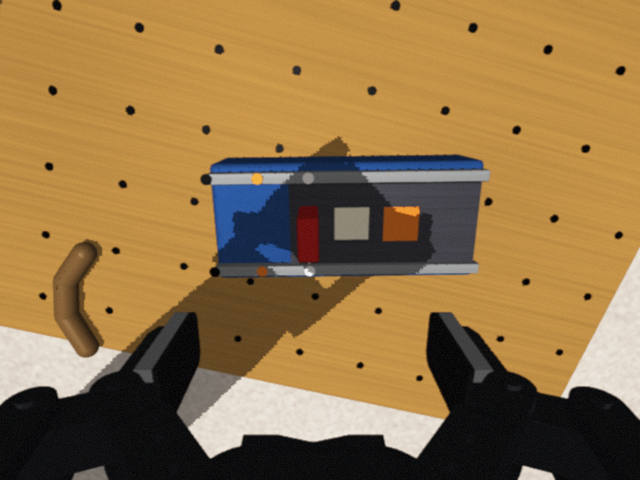

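The wrist view shows the blue tab at (308,234), between the white dots at (308,179) and (308,270). The amber dots are at (257,179) and (262,271), and the black ones at (206,180) and (214,272), so the slide is at stop 0.

Run:
```python
from fit import *
im=cv2.imread("pics/w1.png");s=observe();mc=camera_model("wrist")
T=np.eye(4);T[:3,:3]=R.from_quat(s["tool_rot"]).as_matrix();T[:3,3]=s["ee_pos"]
C=T@np.array(mc["tool_from_camera"]);m=dict(K=np.array(mc["K"]),cam_to_world=C)
print(C.round(2).tolist(),m["K"].round(0).tolist())
def bp(u,v,z):
    d=C[:3,:3]@np.linalg.inv(m["K"])@[u,v,1];return (C[:3,3]+d*(z-C[2,3])/d[2])[:2]
D=np.array([bp(*p,59) for p in[(308,179),(308,270),(257,179),(262,271),(206,180),(214,272)]]);print(D.round(1))
mid=(D[::2]+D[1::2])/2;d=mid[2]-mid[0];print("mids",mid.round(1),"yaw",np.arctan2(-d[0],d[1]),np.linalg.norm(d))
h=cv2.cvtColor(im,cv2.COLOR_BGR2HSV);k=((h[...,0]<5)|(h[...,0]>174))&(h[...,1]>150);k[:195]=0;k[268:]=0;k[:,:285]=0;k[:,330:]=0
ys,xs=np.nonzero(k);print(k.sum(),xs.min(),xs.max(),ys.min(),ys.max())
a=np.arctan2(-d[0],d[1])
f=lambda p:np.abs(hull(m,corners(p[0],p[1],p[2],30,-7,7,57,96.5))-k).sum()/k.sum()
x0=np.r_[mid[0],a];r=minimize(f,x0,method="Nelder-Mead",options=dict(initial_simplex=x0+np.array([[0,0,0],[12,0,0],[0,12,0],[0,0,.1]])));print(r.x,r.fun)
```

```text
[[0.25, -0.92, -0.29, 558.19], [-0.97, -0.24, -0.07, -175.3], [-0.0, 0.3, -0.95, 343.34], [0.0, 0.0, 0.0, 1.0]] [[392.0, 0.0, 313.0], [0.0, 392.0, 242.0], [0.0, 0.0, 1.0]]
[[ 516.8 -182.3]
 [ 448.3 -199.5]
 [ 507.7 -146.5]
 [ 438.6 -165.1]
 [ 497.8 -110.9]
 [ 428.5 -129. ]]
mids [[ 482.6 -190.9]
 [ 473.2 -155.8]
 [ 463.2 -119.9]] yaw 0.267102141547707 73.58871693722915
1208 297 318 206 262
[ 4.82775950e+02 -1.91116715e+02  2.59132046e-01] 0.031401766004415015
```

```bash
python3 -m crank '{"rotation":[[0,0,-0.012],[0,0,-0.012],[0,0,-0.012],[0,0,-0.012],[0,0,-0.012],[0,0,-0.012],[0,0,-0.012],[0,0,-0.012],[0,0,-0.012]],"linear":[[-0.1,-0.4,2],[-0.1,-0.4,4],[-0.1,-0.4,6],[-0.1,-0.4,8],[-0.1,-0.4,10],[-0.1,-0.4,12],[-0.1,-0.4,13],[-0.1,-0.4,13.5],[-0.1,-0.4,13.5]],"gripper":[0,0,0,0,0,0,0,0,0]}'
python3 -m crank '{"rotation":[[0,0,0],[0,0,0],[0,0,0],[0,0,0],[0,0,0],[0,0,0],[0,0,0],[0,0,0],[0,0,0],[0,0,0]],"linear":[[0,0,0],[0,0,0],[0,0,0],[0,0,0],[0,0,0],[0,0,0],[0,0,0],[0,0,0],[0,0,0],[0,0,0]],"gripper":[1,1,1,1,1,1,1,1,1,1]}' 30
```

```text
time_s: 3.35
ee_pos: [482.8, -189.5, 66.2]
tool_rot: [0.991, 0.131, -0.0, -0.0]
contact_force: [0.5, -0.6, -0.7]
grip_width: 85.1
gripper_force: 0.0
time_s: 4.35
ee_pos: [483.1, -190.7, 66.8]
tool_rot: [0.992, 0.13, 0.0, 0.001]
contact_force: [0.5, -3.4, 2.4]
grip_width: 13.5
gripper_force: 33.2
```

```bash
python3 -m crank '{"rotation":[[0,0,0],[0,0,0],[0,0,0],[0,0,0],[0,0,0],[0,0,0],[0,0,0],[0,0,0],[0,0,0],[0,0,0],[0,0,0],[0,0,0]],"linear":[[0,-0.3,0],[0,-0.7,0],[0,-1.1,0],[0,-1.5,0],[0,-1.9,0],[0,-2.3,0],[0,-2.7,0],[0,-3.1,0],[0,-3.4,0],[0,-3.6,0],[0,-3.6,0],[0,-3.6,0]],"gripper":[1,1,1,1,1,1,1,1,1,1,1,1]}'
```

```text
time_s: 5.55
ee_pos: [473.7, -155.3, 66.7]
tool_rot: [0.992, 0.13, 0.0, -0.0]
contact_force: [-1.7, -3.0, 6.1]
grip_width: 13.9
gripper_force: 33.6
```

```bash
python3 -m crank '{"rotation":[[0,0,0],[0,0,0],[0,0,0],[0,0,0],[0,0,0],[0,0,0],[0,0,0],[0,0,0],[0,0,0],[0,0,0],[0,0,0],[0,0,0],[0,0,0],[0,0,0],[0,0,0],[0,0,0],[0,0,0]],"linear":[[0,0,0],[0,0,0],[0,0,0],[0,0,0],[0,0,0],[0,0,0],[0,0,0],[0,0,0],[0,0,-1],[0,0,-3],[0,0,-5],[0,0,-7],[0,0,-9],[0,0,-11],[0,0,-13],[0,0,-13],[0,0,-13]],"gripper":[0,0,0,0,0,0,0,0,0,0,0,0,0,0,0,0,0]}'
python3 - <<'E'
from rig import *
import cv2
cv2.imwrite("pics/w2.png",get_image("wrist"))
E
```

```text
time_s: 7.25
ee_pos: [473.6, -155.4, 196.8]
tool_rot: [0.992, 0.13, 0.0, 0.0]
contact_force: [0.2, 0.1, -0.1]
grip_width: 85.0
gripper_force: 0.0
```

View pics/w2.png

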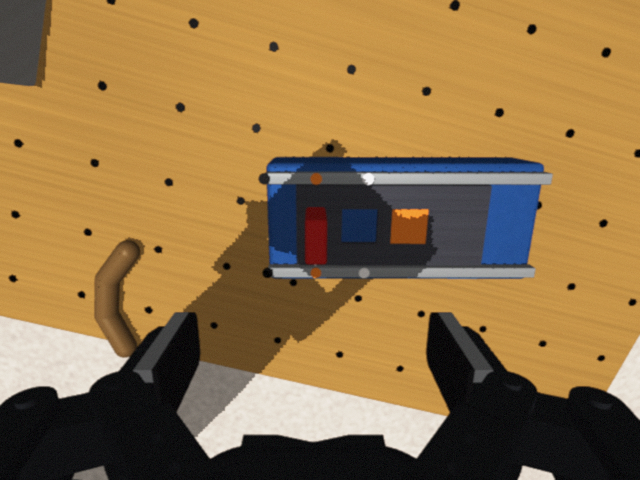

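The tab at (316,235) now stands between the amber dots at (316,179) and (316,272), and the amber window at (410,227) is over the port. The gripper is clear of the box and the white box was not touched.

```bash
python3 -c "
from rig import *
print(sign_off())"
```

```text
the job is handed in; nothing more can be done
None
```

The blue box's slide is clicked in at the amber stop, with the tab beside the amber dots in the last picture; the gripper has let go and is clear, the white box was not touched, and the job was handed in at about 7.3 s.

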